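# Snug an adjustable wrench onto a coolant cap and tighten it home

## Task

The adjustable wrench has been left on the big hex cap of the coolant panel with its jaws too wide. Roll its worm with a fingertip, pressing moderately, until the jaws sit snug on the cap's flats with no play; only then push the wrench handle round clockwise (seen from above) to tighten the cap, and stop gently as soon as the cap comes up firm against its stop, because heaving further forces the jaws open. Work only through the wrench, never with the fingers on the cap, leave the wrench lying flat with its jaws still snug on the cap, and do not disturb the things lying around.

Things in the scene. Friction and masses are not known exactly. Their poses are not given: they have to be found in the camera images.
- wrench: Loose steel adjustable wrench, 275 mm long, 0.5 kg, lying flat on the panel, jaws round the cap. Origin: underside, 18 mm from the fixed jaw's face, on the cap's axis when snug. x points from handle to jaw mouth, z up. Fixed jaw on the +y side, moving jaw on -y; both end at x = +22 mm. The throat (x = -22 mm) bears on the cap when the wrench is pushed to +x. Head 16 mm high.
- worm_top (a point): Top of the knurled worm, in wrench frame (-42.5, -3, 20.5) mm: a roller 20 mm in diameter, 22 mm long along wrench y, 4.5 mm proud of the head. Dragging a fingertip over it towards the jaws (+x) closes them, 0.8 mm per 10 mm of drag. It takes 5 N of drag, so press with 10 to 15 N (friction about 0.9). When the jaws are snug it stops and the finger slides. It stays where left.
- handle (a point): Middle of the handle's black sleeve, in wrench frame (-200, 1.5, 9) mm. The sleeve spans x = -250 to -140, y = -12 to +15, z = 0 to 18 mm. Push its -y side to turn clockwise: about 2 to 4 N here turns the cap with snug jaws; a push that climbs past 6 N means the stop is reached; above about 12 N the moving jaw is forced back open.
- cap_centre (a point): Centre of the big brass hex cap, on its vertical axis, 8 mm above the panel's face. The cap is 36 mm across flats, 41.6 mm across corners, 18 mm high (2 mm lower than the worm's top). The two small 19 mm brass plugs elsewhere on the panel are not part of the job.
- jaw (a joint): How far the moving jaw has been closed, m: the opening between the jaws is 43 mm minus this. It starts at 0.0005 to 0.0035 (cap loose in the jaws); snug on the cap is about 0.007.
- cap (a joint): Angle of the cap about its axis, rad, growing as it turns clockwise seen from above (tightens). It starts about 0.7 rad short of its firm stop, which is at 0.
- panel: Grey metal coolant panel 340 x 420 x 30 mm, fixed to the bench, four copper stubs on its +y edge. Origin: centre of its underside, z up. The cap's axis is at x = 0, y = -100 mm; the wrench lies on its top face (z = 30 mm), handle roughly towards the panel's +y.
- module: Bystander: small metal transceiver module, 58 x 14 x 11 mm, lying on the panel. Origin: centre of its underside.
- driver: Bystander: screwdriver, about 200 mm, lying on the bench to the right. Origin: underside.
- caddy: Bystander: drive caddy, 140 x 104 x 24 mm, lying on the bench to the left. Origin: centre of its underside.

How it is judged:
By the outcome, as a careful person would: the job done as asked, in the order asked, and still so for the second after the job is handed in, with the robot touching nothing.
It also fails if it takes over 72 s, if anything falls off the work surface, if the arm or the gripper's body presses on something with over 40 N, if the wrist force passes 120 N, or if a joint passes its speed limit or range.

## Robot

A 6-joint arm with a two-finger parallel gripper is mounted at the origin on the work surface. World frame = base frame: x ahead of the robot, y to its left, z up, the work surface at z = 0. Lengths are in m, angles in degrees, forces in N, time in s.
With the tool pointing down it reaches from about 0.325 to 0.85 m from the base axis. Payload 15.5 kg.
Tool frame: the origin (TCP) lies midway between the tips of the shut fingers; the grasp point (between the pads) lies 19 mm behind it; y points along the fingers, x is the direction in which the jaws open and shut, and the axes are right-handed (so a half turn about y gives the same grasp; the last joint's range is limited). The gripper opens to 91 mm and grips with 3 to 60 N. Pads are 32 mm wide; open, the fingers measure 118 mm over their backs; the gripper's body (76 mm by 178 mm) begins 60 mm behind the grasp point.
Start: joints at [-73.425, 28.281, 77.091, -0, 74.628, -5.472], TCP at [0.235, -0.579, 0.178] pointing down, gripper open.
Joint ranges: [-166.48, 166.48], [-47.26, 123.95], [12.59, 153.08], [-70.14, 250.14], [6.76, 159.57], [-176.63, 176.63]. Speed limits (degrees/s): [108.29, 108.29, 147.25, 172.46, 172.46, 172.46].

## Interface

Orientations are given as a 3x3 rotation matrix whose columns are the frame's x, y, z axes.
In Python, from bench import ctrl gives the robot as it stands. The module is installed in compiled form; this text tells all that it offers. Calls block until the motion is done:
- ctrl.goto(position, orientation): joint-space move of the TCP to a pose.
- ctrl.move_l(position, vel=0.15, ori=None, contact_N=None): straight line of the TCP; ori=None keeps the orientation; vel is the mean speed in m/s. With contact_N (N) it stops when the force on the tool has changed by that much, and returns True; else False.
- ctrl.movej(angles): joint-space move.
- ctrl.command_gripper(opening): opening from 0.0 (shut) to 1.0 (fully open); the grip force is fixed at half the most; returns when the fingers have stopped.
- ctrl.sleep(seconds).
- ctrl.ik(position, orientation): joint angles nearest the present ones, or None.
- ctrl.read_camera(name): name is "side" or "top" or "wrist"; returns the picture (420x560x3 uint8, blue, green, red); there is no depth.
- ctrl.camera_params(name): a dict with "fx", "fy", "cx", "cy" (pixels), "pose" (4x4, takes a point from camera to world coordinates); the wrist camera has in their place "T_tool_cam" (4x4, takes a point from camera to tool coordinates, whose origin is the TCP and whose axes are the tool frame's). Camera axes: x right, y up, looking along -z (the intrinsics and any distortion apply to the point x, -y, -z); pixel columns grow to the right and rows downward; lengths in m; the calibration is good to about 2 mm. A picture is of the moment at which its call begins: read the wrist's pose just before it. camera_params takes no time and is no camera call.
A pose or a line that the arm cannot do raises ctrl.MotionError and nothing moves.
- ctrl.sign_off(): hands the job in, once; it reports no verdict.
Readings, each from a call of its own:
- ctrl.current_t(): time.
- ctrl.current_q(): joint angles.
- ctrl.current_dq(): joint speeds.
- ctrl.current_effort(): joint torques, N m.
- ctrl.current_tool_pos(): TCP position.
- ctrl.current_eef_rot(): TCP orientation.
- ctrl.current_contact_force(): force on the tool from outside, world axes, zero at the start.
- ctrl.current_wrist_torque(): the same for the moment, N m.
- ctrl.current_grip_width(): opening from 0.0 (shut) to 1.0 (fully open).
Only numpy, scipy, OpenCV 4.12 (cv2) and the standard library are available. Lean on these libraries where they do the work, as an engineer would, in place of code of your own. Each camera call takes 0.05 s, during which the arm holds its last target. There are 200 camera calls.

## Working session

There is one attempt and no reset: what is moved stays moved. The work goes in short steps, each a Python script; the robot and the scene stay as the last script left them, time stands still between calls to the robot, and variables do not carry over. Pictures are saved under pics/ and viewed, about 8 in all and at most 12, crops included, and the job is handed in when it is done.

```bash
mkdir -p pics; python3 - <<'E'
from bench import ctrl
import cv2, numpy as np
np.set_printoptions(precision=4,suppress=True)
for n in ("top","side"):
    im=ctrl.read_camera(n); cv2.imwrite(f"pics/{n}0.png",im); print(n,ctrl.camera_params(n))
print(ctrl.camera_params("wrist")); print(ctrl.current_t(),ctrl.current_eef_rot(),ctrl.current_contact_force())
E
```

```text
top {'fx': 386.70719569442, 'fy': 386.70719569442, 'cx': 278.04917636867964, 'cy': 211.1846927721899, 'pose': array([[-0.0088,  0.9797, -0.2004,  0.3942],
       [-1.    , -0.0094, -0.0019,  0.0209],
       [-0.0038,  0.2003,  0.9797,  0.9991],
       [ 0.    ,  0.    ,  0.    ,  1.    ]])}
side {'fx': 383.84734814432744, 'fy': 383.84734814432744, 'cx': 282.59797396595803, 'cy': 207.47245600005596, 'pose': array([[-0.7974,  0.3217, -0.5106,  0.0125],
       [-0.6033, -0.4041,  0.6875,  0.7922],
       [ 0.0148,  0.8563,  0.5163,  0.6769],
       [ 0.    ,  0.    ,  0.    ,  1.    ]])}
{'fx': 331.7937826113724, 'fy': 331.7937826113724, 'cx': 279.1549961933088, 'cy': 209.13576940958666, 'T_tool_cam': array([[ 1.    ,  0.    , -0.0011,  0.0002],
       [-0.0011,  0.2881, -0.9576, -0.206 ],
       [ 0.0003,  0.9576,  0.2881,  0.0822],
       [ 0.    ,  0.    ,  0.    ,  1.    ]])}
0.1 [[ 0.3754 -0.0003  0.9269]
 [-0.9269  0.0011  0.3754]
 [-0.0011 -1.      0.0001]] [0.4683 0.5799 1.0706]
```

View pics/top0.png

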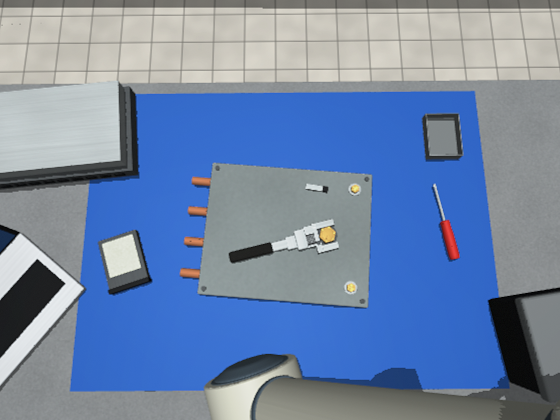

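View pics/side0.png

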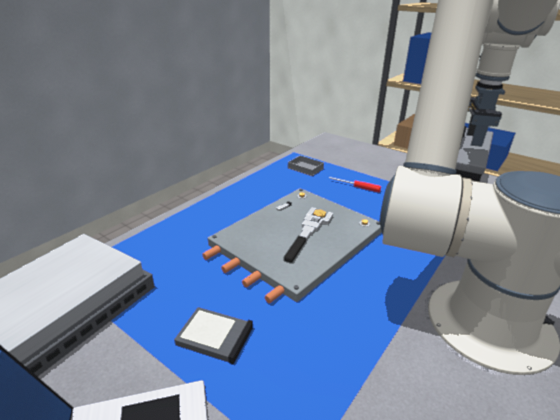

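```bash
cat > h.py <<'E'
from bench import ctrl
import cv2, numpy as np
np.set_printoptions(precision=4,suppress=True)
def wpose():
    T=np.eye(4); T[:3,:3]=ctrl.current_eef_rot(); T[:3,3]=ctrl.current_tool_pos(); return T
def cam(n):
    p=ctrl.camera_params(n)
    P=p["pose"] if n!="wrist" else wpose()@p["T_tool_cam"]
    return p,P
def ray(p,P,uv,z):
    uv=np.atleast_2d(uv).astype(float)
    d=np.c_[(uv[:,0]-p["cx"])/p["fx"],-(uv[:,1]-p["cy"])/p["fy"],-np.ones(len(uv))]@P[:3,:3].T
    return P[:3,3]+d*((z-P[2,3])/d[:,2])[:,None]
def proj(p,P,X):
    c=(np.atleast_2d(X)-P[:3,3])@P[:3,:3]
    return np.c_[p["cx"]+p["fx"]*c[:,0]/-c[:,2],p["cy"]-p["fy"]*c[:,1]/-c[:,2]]
def down(yaw):  # tool z at yaw (deg) in the horizontal plane, tool y down
    a=np.radians(yaw); z=np.array([np.cos(a),np.sin(a),0]); y=np.array([0,0,-1.]); return np.c_[np.cross(y,z),y,z]
E
python3 - <<'E'
from h import *
im=cv2.imread("pics/top0.png"); p,P=cam("top")
names=dict(cap=(328,235,.048),hA=(230,256,.048),hB=(272,246,.048),worm=(311,239,.0505),stubTL=(213,164,.03),cTR=(371,175,.03),cBR=(368,307,.03),cBL=(199,294,.03),mod=(317,188,.041))
for n,(u,v,z) in names.items(): print(n,ray(p,P,(u,v),z)[0])
c=ray(p,P,(328,235),.048)[0]
for yaw in (75,90,-90,-75,180,0): print(yaw,ctrl.ik(c+[0,0.045,.15],down(yaw)))
E
```

```text
cap [ 0.5273 -0.1005  0.048 ]
hA [0.4776 0.1417 0.048 ]
hB [0.5012 0.0385 0.048 ]
worm [ 0.5174 -0.0579  0.0505]
stubTL [0.7204 0.1925 0.03  ]
cTR [ 0.6863 -0.2202  0.03  ]
cBR [ 0.3524 -0.1939  0.03  ]
cBL [0.3869 0.2185 0.03  ]
mod [ 0.6497 -0.0774  0.041 ]
75 [-12.4596  19.4765  88.8502  -0.      71.6734   2.5404]
90 [-12.4596  19.4765  88.8502  -0.      71.6734 -12.4596]
-90 [-12.4596  19.4765  88.8502  -0.      71.6734 167.5404]
-75 [-12.4596  19.4765  88.8502  -0.      71.6734 152.5404]
180 [ -12.4596   19.4765   88.8502   -0.       71.6734 -102.4596]
0 [-12.4596  19.4765  88.8502  -0.      71.6734  77.5404]
```

```bash
python3 - <<'E'
from h import *
ctrl.goto([0.52,-0.07,0.2],down(100))
p,P=cam("wrist"); np.savez("w1.npz",P=P)
im=ctrl.read_camera("wrist"); cv2.imwrite("pics/w1.png",im); print(ctrl.current_t(),ctrl.current_contact_force())
E
```

```text
2.25 [-0.7286 -0.8003 -0.8229]
```

View pics/w1.png

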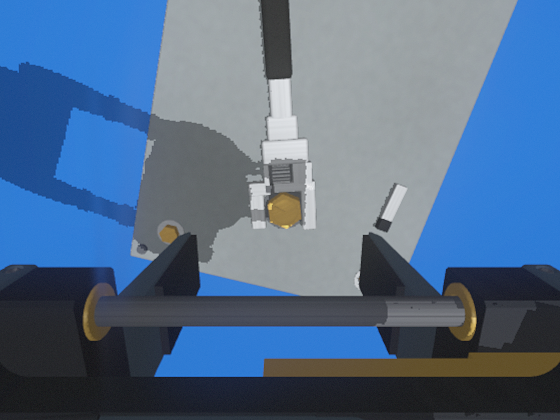

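```bash
python3 - <<'E'
from h import *
im=cv2.imread("pics/w1.png"); c=im[130:240,230:340]
cv2.imwrite("pics/w1c.png",cv2.resize(c,None,fx=5.4,fy=5.4,interpolation=cv2.INTER_NEAREST))
p=ctrl.camera_params("wrist"); P=np.load("w1.npz")["P"]
hsv=cv2.cvtColor(im,cv2.COLOR_BGR2HSV)
m=cv2.inRange(hsv,(12,110,60),(30,255,255)); m[:180]=0;m[235:]=0;m[:,:250]=0;m[:,320:]=0
M=cv2.moments(m,True); uv=(M["m10"]/M["m00"],M["m01"]/M["m00"]); print("cap px",uv,M["m00"],ray(p,P,uv,.048))
k=(im.max(2)<60).astype(np.uint8); k[90:]=0; k[:,:250]=0; k[:,310:]=0
ys,xs=np.nonzero(k)
for r in (5,20,40,60,72):
    x=xs[ys==r]; print(r,x.min(),x.max(),ray(p,P,[(x.min(),r),(x.max()+1,r)],.048))
E
```

```text
cap px (284.12943871706756, 209.90263459335625) 873.0 [[ 0.5308 -0.0966  0.048 ]]
5 262 287 [[0.4741 0.1001 0.048 ]
 [0.4985 0.1044 0.048 ]]
20 263 288 [[0.4771 0.0877 0.048 ]
 [0.5017 0.092  0.048 ]]
40 264 289 [[0.4808 0.0707 0.048 ]
 [0.5058 0.0751 0.048 ]]
60 266 290 [[0.4856 0.0533 0.048 ]
 [0.5101 0.0576 0.048 ]]
72 267 267 [[0.4884 0.0426 0.048 ]
 [0.4894 0.0428 0.048 ]]
```

View pics/w1c.png

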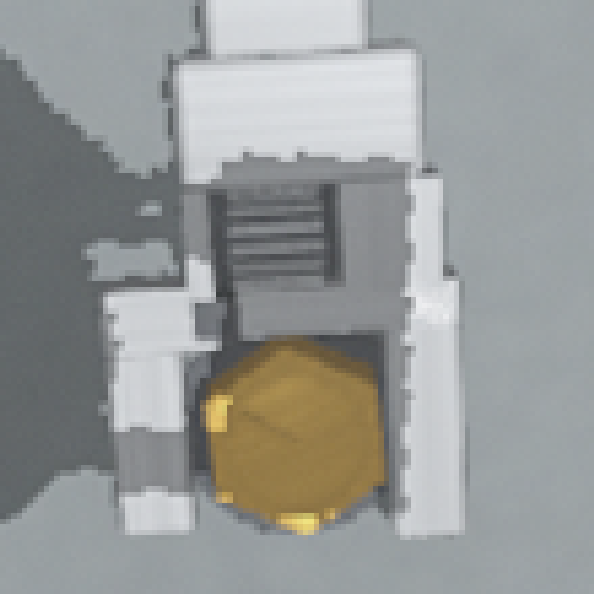

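```bash
python3 - <<'E'
from h import *
p=ctrl.camera_params("wrist"); P=np.load("w1.npz")["P"]
w=ray(p,P,(281.3,173),.0505)[0]; c=ray(p,P,(284.8,210.4),.048)[0]; 
a=np.radians(102.7); xw=-np.array([np.cos(a),np.sin(a),0]); yw=np.array([-xw[1],xw[0],0])
print("worm",w,"cap",c,"in wrench axes",(w-c)@xw,(w-c)@yw)
wm=c-xw*.0425-yw*.003; print(wm)
ctrl.command_gripper(0.0)
s=w-xw*.010; R=down(102.7)
ctrl.goto([s[0],s[1],.085],R)
f0=ctrl.current_contact_force(); print(f0,ctrl.current_t(),ctrl.current_grip_width())
hit=ctrl.move_l([s[0],s[1],.046],vel=.02,contact_N=4)
print(hit,ctrl.current_tool_pos(),ctrl.current_contact_force()-f0,ctrl.current_t())
z=ctrl.current_tool_pos()
for i in range(3):
    z=z-[0,0,.0003]; ctrl.move_l(z,vel=.01); print(ctrl.current_tool_pos(),ctrl.current_contact_force()-f0,ctrl.current_t())
    if (ctrl.current_contact_force()-f0)[2]>11: break
E
```

```text
worm [ 0.5203 -0.0553  0.0505] cap [ 0.5317 -0.0971  0.048 ] in wrench axes -0.04329941773971036 -0.001965554334494366
[ 0.5194 -0.0563  0.048 ]
[ 0.2377 -0.1716  0.6595] 4.1583 0.006322814208233902
False [ 0.5181 -0.0455  0.0461] [-0.2642  0.5375 -0.6285] 6.2583
[ 0.5181 -0.0455  0.0458] [-0.89   -0.3922 -1.2966] 6.5083
[ 0.5181 -0.0455  0.0455] [-0.9162 -0.6641 -1.0492] 6.7583
[ 0.5181 -0.0455  0.0452] [-0.5458  0.7349 -1.0517] 7.0083
```

```bash
python3 - <<'E'
from h import *
q=ctrl.current_tool_pos(); q[2]=.056; ctrl.move_l(q,vel=.05)
im=ctrl.read_camera("wrist"); cv2.imwrite("pics/w2.png",im); im2=ctrl.read_camera("side")
p,P=cam("wrist"); ps,Ps=cam("side")
t=ctrl.current_tool_pos(); print(proj(p,P,[t]),proj(ps,Ps,[t]))
u,v=proj(ps,Ps,[t])[0].astype(int)
a=cv2.resize(im[150:350,190:370],None,fx=3,fy=3,interpolation=0); b=cv2.resize(im2[v-40:v+35,u-37:u+38],(600,600),interpolation=0)
cv2.imwrite("pics/w2.png",np.hstack([a,b])[:, :])
o=cv2.imread("pics/w2.png"); o=cv2.resize(o,(800,int(o.shape[0]*800/o.shape[1]))); cv2.imwrite("pics/w2.png",o)
E
```

```text
[[278.51   237.2423]] [[313.5555 217.6095]]
```

View pics/w2.png

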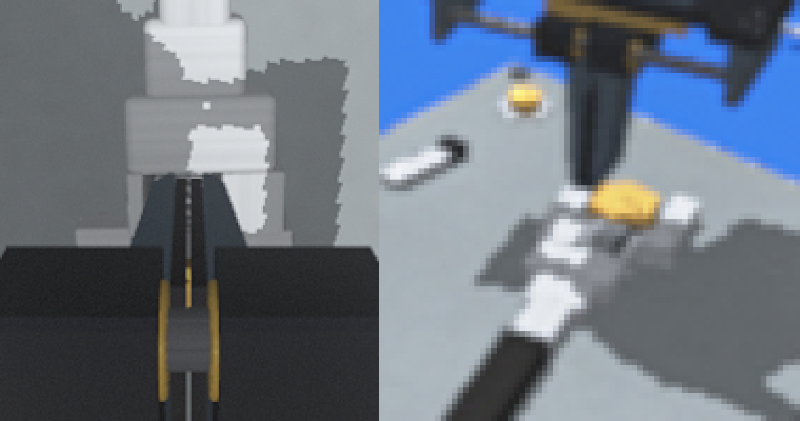

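```bash
python3 - <<'E'
from h import *
p,P=cam("wrist"); ps,Ps=cam("side"); t=ctrl.current_tool_pos(); print(t, ctrl.current_q())
for n,X in dict(cap=[.5297,-.099,.048],worm=[.5203,-.0553,.0505],hA=[.4776,.1417,.04]).items(): print(n,proj(ps,Ps,[X]))
for dz in (0,.01,.02,.03): print(dz,proj(p,P,[t+[0,0,dz]]),proj(ps,Ps,[t+[0,0,dz]]))
for d in (.016,-.016): print(d,proj(p,P,[t+ctrl.current_eef_rot()[:,2]*d]),proj(ps,Ps,[t+ctrl.current_eef_rot()[:,2]*d]))
for z in (.05,.06,.07,.08): print(z,ray(p,P,(280,234.6),z)[0],ray(ps,Ps,(314.5,210.2),z)[0])
im=cv2.imread("pics/side0.png");m=cv2.inRange(cv2.cvtColor(im,cv2.COLOR_BGR2HSV),(12,110,60),(30,255,255))[190:240,300:340];M=cv2.moments(m,True);print(300+M["m10"]/M["m00"],190+M["m01"]/M["m00"])
E
```

```text
[ 0.518  -0.0455  0.056 ] [-11.5988  29.2094  99.6543   0.0002  51.1307 -24.2984]
cap [[319.6545 211.3082]]
worm [[314.6002 217.535 ]]
hA [[287.2163 257.8003]]
0 [[278.51   237.2423]] [[313.5555 217.6095]]
0.01 [[278.4943 243.0637]] [[313.7441 214.7955]]
0.02 [[278.4771 249.4375]] [[313.9344 211.9561]]
0.03 [[278.4582 256.4464]] [[314.1263 209.091 ]]
0.016 [[278.5033 214.3444]] [[311.6727 220.2212]]
-0.016 [[278.5164 259.1991]] [[315.398  215.0538]]
0.05 [ 0.5191 -0.0457  0.05  ] [ 0.5443 -0.0917  0.05  ]
0.06 [ 0.5182 -0.0419  0.06  ] [ 0.5358 -0.0776  0.06  ]
0.07 [ 0.5174 -0.0382  0.07  ] [ 0.5273 -0.0635  0.07  ]
0.08 [ 0.5165 -0.0344  0.08  ] [ 0.5189 -0.0494  0.08  ]
316.1578947368421 209.32894736842104
```

```bash
python3 - <<'E'
from h import *
w=np.array([.5203,-.0553]); a=np.radians(102.7); xw=-np.array([np.cos(a),np.sin(a)])
s=w-xw*.004
ctrl.move_l([*s,.056],vel=.05); ctrl.sleep(.2)
f0=np.mean([ctrl.current_contact_force() for _ in range(5)],0); print(f0)
hit=ctrl.move_l([*s,.024],vel=.02,contact_N=4)
print(hit,ctrl.current_tool_pos(),ctrl.current_contact_force()-f0,ctrl.current_t())
for i in range(4):
    f=ctrl.current_contact_force()-f0
    if not hit or f[2]>9: break
    if i==0: z=ctrl.current_tool_pos()
    z=z-[0,0,.0003]; ctrl.move_l(z,vel=.01); print(ctrl.current_tool_pos(),ctrl.current_contact_force()-f0,ctrl.current_t())
E
```

```text
[-0.5744 -0.8763 -0.6001]
False [ 0.5195 -0.0514  0.0241] [-0.2965  0.1666 -0.1342] 9.7
```

```bash
python3 - <<'E'
from h import *
ps,Ps=cam("side"); pt,Pt=cam("top"); t=ctrl.current_tool_pos()
im=ctrl.read_camera("wrist"); im2=ctrl.read_camera("side"); 
u,v=313,217
a=cv2.resize(im[150:300,200:350],(400,400),interpolation=0); b=cv2.resize(im2[v-35:v+30,u-32:u+33],(400,400),interpolation=0)
cv2.imwrite("pics/w3.png",np.hstack([a,b])); print(proj(ps,Ps,[t]),ctrl.current_grip_width())
E
```

```text
[[313.6395 225.4285]] 0.004292073383083358
```

View pics/w3.png

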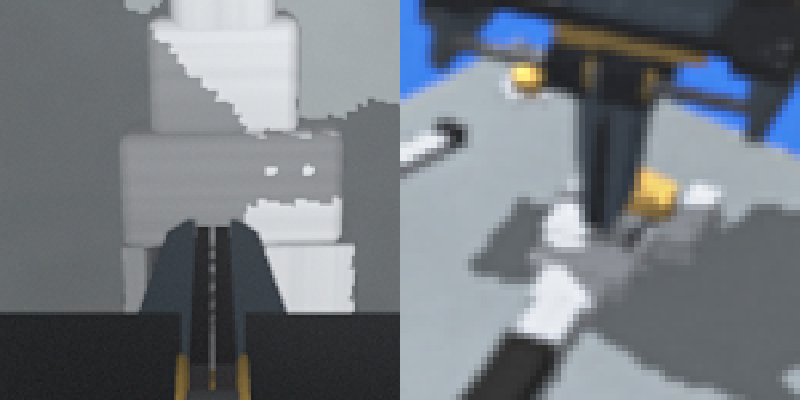

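```bash
python3 - <<'E'
from h import *
s=ctrl.current_tool_pos()[:2]
f0=np.mean([ctrl.current_contact_force() for _ in range(5)],0); print(f0)
hit=ctrl.move_l([*s,.010],vel=.015,contact_N=4)
print(hit,ctrl.current_tool_pos(),ctrl.current_contact_force()-f0,ctrl.current_t())
for i in range(4):
    f=ctrl.current_contact_force()-f0
    if not hit or f[2]>9: break
    if i==0: z=ctrl.current_tool_pos()
    z=z-[0,0,.0003]; ctrl.move_l(z,vel=.01); print(ctrl.current_tool_pos(),ctrl.current_contact_force()-f0,ctrl.current_t())
np.save("f0.npy",f0)
E
```

```text
[-0.283   0.4528 -0.0363]
True [ 0.5195 -0.0514  0.0146] [-1.5084  0.9648 12.3325] 10.45
```

```bash
python3 - <<'E'
from h import *
f0=np.load("f0.npy"); print(ctrl.current_contact_force()-f0,ctrl.current_wrist_torque())
im=ctrl.read_camera("wrist"); im2=ctrl.read_camera("side"); 
u,v=313,217
a=cv2.resize(im[150:300,200:350],(400,400),interpolation=0); b=cv2.resize(im2[v-20:v+20,u-20:u+20],(400,400),interpolation=cv2.INTER_CUBIC)
cv2.imwrite("pics/w4.png",np.hstack([a,b]))
E
```

```text
[-1.5084  0.9648 12.3325] [0.0067 0.2504 0.0374]
```

View pics/w4.png

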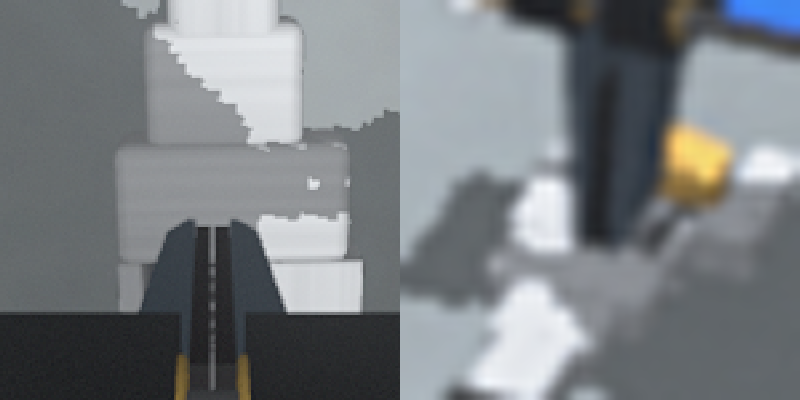

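```bash
cat >> h.py <<'E'
W=np.array([.5203,-.0553]); A=np.radians(102.7); XW=-np.array([np.cos(A),np.sin(A)])
def force(f0): 
    f=ctrl.current_contact_force()-f0; return f[:2]@XW,f[:2]@np.array([-XW[1],XW[0]]),f[2]
def drag(f0,s0,s1,z,step=.002,kz=1/40000.,vel=.02,stop=None):
    s=s0; log=[]
    while s<s1-1e-6:
        s=min(s+step,s1); ctrl.move_l([*(W+XW*s),z],vel=vel); fx,fy,fz=force(f0); log.append((round(s*1e3,1),round(z*1e3,2),round(fx,1),round(fy,1),round(fz,1)))
        if fz>25 or (stop and stop(fx,fz)): break
        z+=np.clip((fz-12.5)*kz,-.0003,.0004)
    print(*log,"t",ctrl.current_t()); return z
E
python3 - <<'E'
from h import *
f0=np.load("f0.npy")
drag(f0,-.004,.006,ctrl.current_tool_pos()[2])
E
```

```text
(-2.0, np.float64(14.65), np.float64(-1.0), np.float64(-0.6), np.float64(7.0)) (0.0, np.float64(14.51), np.float64(-2.7), np.float64(-0.1), np.float64(9.9)) (2.0, np.float64(14.45), np.float64(-3.6), np.float64(-0.6), np.float64(10.5)) (4.0, np.float64(14.4), np.float64(-2.9), np.float64(-0.2), np.float64(10.4)) (6.0, np.float64(14.34), np.float64(-4.0), np.float64(-1.4), np.float64(11.5)) t 11.8083
```

```bash
python3 - <<'E'
from h import *
for k in range(3):
    t=ctrl.current_tool_pos(); ctrl.move_l([t[0],t[1],.020],vel=.04)
    ctrl.move_l([*(W-XW*.014),.020],vel=.08); ctrl.sleep(.2)
    f0=np.mean([ctrl.current_contact_force() for _ in range(5)],0)
    hit=ctrl.move_l([*(W-XW*.014),.012],vel=.012,contact_N=5)
    z=ctrl.current_tool_pos()[2]; print(hit,z,force(f0))
    if not hit: break
    drag(f0,-.014,.006,z,stop=lambda fx,fz: fx<-8)
    if force(f0)[0]<-8: break
np.save("f0.npy",f0)
E
```

```text
True 0.014562405604977256 (np.float64(-0.3585124937647453), np.float64(-1.6550429630093673), np.float64(11.177671216844665))
(-12.0, np.float64(14.56), np.float64(-3.5), np.float64(-0.5), np.float64(9.1)) (-10.0, np.float64(14.48), np.float64(-3.4), np.float64(-1.1), np.float64(9.1)) (-8.0, np.float64(14.39), np.float64(-3.8), np.float64(-1.7), np.float64(10.5)) (-6.0, np.float64(14.34), np.float64(-4.6), np.float64(-1.6), np.float64(11.9)) (-4.0, np.float64(14.33), np.float64(-4.1), np.float64(-1.5), np.float64(11.0)) (-2.0, np.float64(14.29), np.float64(-3.5), np.float64(-1.2), np.float64(11.5)) (0.0, np.float64(14.26), np.float64(-4.0), np.float64(-1.7), np.float64(12.0)) (2.0, np.float64(14.25), np.float64(-3.5), np.float64(-0.7), np.float64(12.1)) (4.0, np.float64(14.24), np.float64(-4.0), np.float64(-1.2), np.float64(11.7)) (6.0, np.float64(14.22), np.float64(-3.8), np.float64(-0.0), np.float64(13.4)) t 15.7
True 0.01454320547658916 (np.float64(0.1850965002073433), np.float64(-0.9979378570654897), np.float64(12.503718306125))
(-12.0, np.float64(14.54), np.float64(-2.5), np.floa
[... 980 characters left out ...]
 np.float64(-3.0), np.float64(-1.7), np.float64(10.3)) (-8.0, np.float64(14.42), np.float64(-3.0), np.float64(-2.3), np.float64(10.7)) (-6.0, np.float64(14.38), np.float64(-3.4), np.float64(-2.1), np.float64(10.3)) (-4.0, np.float64(14.32), np.float64(-3.0), np.float64(-2.6), np.float64(12.3)) (-2.0, np.float64(14.32), np.float64(-4.1), np.float64(-2.4), np.float64(12.6)) (0.0, np.float64(14.32), np.float64(-3.1), np.float64(-3.5), np.float64(11.3)) (2.0, np.float64(14.29), np.float64(-3.3), np.float64(-3.4), np.float64(14.1)) (4.0, np.float64(14.33), np.float64(-3.6), np.float64(-3.9), np.float64(13.7)) (6.0, np.float64(14.36), np.float64(-3.8), np.float64(-3.0), np.float64(13.0)) t 23.4833
```

```bash
python3 - <<'E'
from h import *
t=ctrl.current_tool_pos(); ctrl.move_l([t[0],t[1],.03],vel=.05)
ctrl.move_l([*(W+XW*.07),.10],vel=.15)
p,P=cam("wrist"); np.savez("w5.npz",P=P); im=ctrl.read_camera("wrist"); t=ctrl.current_tool_pos(); print(t,ctrl.current_t())
C=np.array([.5317,-.0971,.048]); u,v=proj(p,P,[C])[0]; print(u,v)
u,v=int(u),int(v); c=im[max(v-90,0):v+40,u-65:u+65]; print(max(v-90,0),u-65)
cv2.imwrite("pics/w5full.png",im); cv2.imwrite("pics/w5.png",cv2.resize(c,None,fx=4.6,fy=4.6,interpolation=0))
E
```

```text
[ 0.5349 -0.1229  0.0992] 24.7833
281.90549918093006 182.56915110866484
92 216
```

View pics/w5.png

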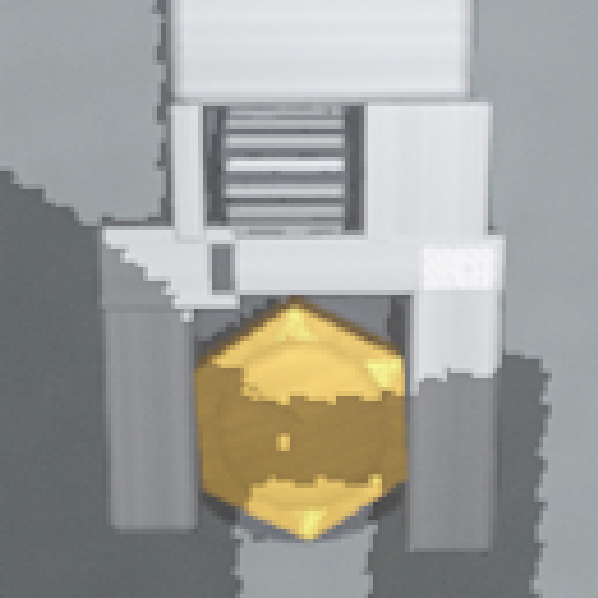

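```bash
python3 - <<'E'
from h import *
ctrl.move_l([*(W-XW*.014),.03],vel=.15)
for k in range(3):
    ctrl.move_l([*(W-XW*.014),.019],vel=.08); ctrl.sleep(.2)
    f0=np.mean([ctrl.current_contact_force() for _ in range(5)],0)
    hit=ctrl.move_l([*(W-XW*.014),.012],vel=.012,contact_N=5)
    z=ctrl.current_tool_pos()[2]; print(hit,z)
    if not hit: break
    n=[0]
    def st(fx,fz):
        n[0]+= fx<-7.5; return n[0]>=4
    drag(f0,-.014,.006,z,stop=st); fx=force(f0)[0]
    t=ctrl.current_tool_pos(); ctrl.move_l([t[0],t[1],.020],vel=.04)
    if n[0]>=2: break
np.save("f0.npy",f0)
E
```

```text
True 0.014534310685261044
(-12.0, np.float64(14.53), np.float64(-3.1), np.float64(-0.4), np.float64(8.1)) (-10.0, np.float64(14.42), np.float64(-3.7), np.float64(-0.8), np.float64(10.2)) (-8.0, np.float64(14.36), np.float64(-5.0), np.float64(-0.6), np.float64(11.6)) (-6.0, np.float64(14.34), np.float64(-5.4), np.float64(-1.0), np.float64(12.0)) (-4.0, np.float64(14.33), np.float64(-5.6), np.float64(-1.3), np.float64(12.2)) (-2.0, np.float64(14.32), np.float64(-5.9), np.float64(-0.3), np.float64(13.3)) (0.0, np.float64(14.34), np.float64(-6.5), np.float64(-1.1), np.float64(12.5)) (2.0, np.float64(14.34), np.float64(-7.5), np.float64(-1.1), np.float64(12.8)) (4.0, np.float64(14.35), np.float64(-7.7), np.float64(-0.8), np.float64(12.9)) (6.0, np.float64(14.36), np.float64(-9.5), np.float64(-0.9), np.float64(13.4)) t 29.0917
```

```bash
python3 - <<'E'
from h import *
ctrl.move_l([*(W-XW*.012),.019],vel=.08); ctrl.sleep(.2)
f0=np.mean([ctrl.current_contact_force() for _ in range(5)],0)
hit=ctrl.move_l([*(W-XW*.012),.012],vel=.012,contact_N=5)
z=ctrl.current_tool_pos()[2]; print(hit,z)
n=[0]
def st(fx,fz):
    n[0]+= fx<-.75*fz; return n[0]>=4
if hit: drag(f0,-.012,.006,z,stop=st)
t=ctrl.current_tool_pos(); ctrl.move_l([t[0],t[1],.035],vel=.06)
ctrl.move_l([*(W+XW*.07),.10],vel=.2)
p,P=cam("wrist"); np.savez("w6.npz",P=P); im=ctrl.read_camera("wrist"); print(ctrl.current_t())
C=np.array([.5317,-.0971,.048]); u,v=proj(p,P,[C])[0].astype(int); 
cv2.imwrite("pics/w6full.png",im); cv2.imwrite("pics/w6.png",cv2.resize(im[max(v-90,0):v+40,u-65:u+65],None,fx=4.6,fy=4.6,interpolation=0))
E
```

```text
True 0.01466096101595711
(-10.0, np.float64(14.66), np.float64(-2.0), np.float64(-0.3), np.float64(6.0)) (-8.0, np.float64(14.5), np.float64(-7.6), np.float64(0.4), np.float64(10.3)) (-6.0, np.float64(14.44), np.float64(-8.1), np.float64(0.0), np.float64(11.2)) (-4.0, np.float64(14.41), np.float64(-9.0), np.float64(0.4), np.float64(13.4)) (-2.0, np.float64(14.43), np.float64(-8.1), np.float64(-0.8), np.float64(12.7)) (0.0, np.float64(14.44), np.float64(-8.8), np.float64(-0.1), np.float64(12.0)) (2.0, np.float64(14.43), np.float64(-8.1), np.float64(-0.8), np.float64(12.8)) (4.0, np.float64(14.43), np.float64(-8.4), np.float64(0.6), np.float64(11.7)) (6.0, np.float64(14.41), np.float64(-9.1), np.float64(-0.6), np.float64(12.7)) t 32.6333
33.7833
```

View pics/w6.png

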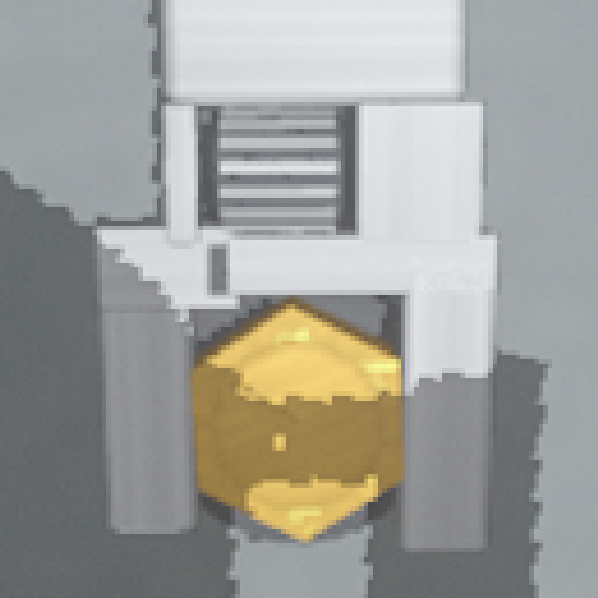

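```bash
cat >> h.py <<'E'
C=np.array([.5317,-.0971])
def pose(th,r,off,z):  # th deg clockwise from the start; off: TCP in wrench y
    yaw=102.7-th; a=np.radians(yaw); x=-np.array([np.cos(a),np.sin(a)]); y=np.array([-x[1],x[0]])
    return np.array([*(C-x*r+y*off),z]),down(yaw),y
E
python3 - <<'E'
from h import *
X,R,y=pose(0,.2,-.05,.10); ctrl.goto(X,R)
X,R,y=pose(0,.2,-.05,.02); ctrl.move_l(X,vel=.12); ctrl.sleep(.2)
f0=np.mean([ctrl.current_contact_force() for _ in range(5)],0); np.save("f0.npy",f0)
X[2]=.001; h=ctrl.move_l(X,vel=.04,contact_N=5); print("down hit",h,ctrl.current_tool_pos(),ctrl.current_t())
if not h:
    X,R,y=pose(0,.2,-.010,.001); h=ctrl.move_l(X,vel=.02,contact_N=2)
    t=ctrl.current_tool_pos(); print("side hit",h,t,(t[:2]-C)@y,(ctrl.current_contact_force()-f0),ctrl.current_t())
cv2.imwrite("pics/w7.png",np.vstack([ctrl.read_camera("wrist")[:300]]))
E
```

```text
down hit False [0.4388 0.087  0.0008] 36.35
side hit True [0.4648 0.0929 0.0007] -0.023516957938218334 [-0.3468 -0.2634 -0.5978] 37.625
```

View pics/w7.png

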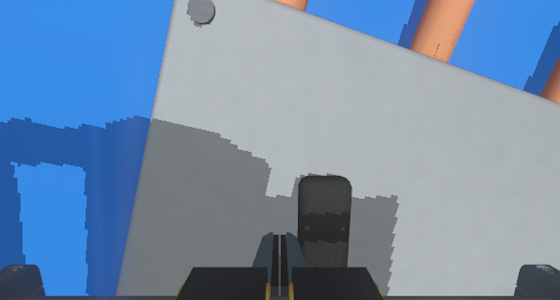

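```bash
python3 - <<'E'
from h import *
f0=np.load("f0.npy"); off=-.0235; th=0.; log=[]
while th<50:
    th+=1.2 if th<31 else .3
    X,R,y=pose(th,.2,off,.001)
    h=ctrl.move_l(X,vel=.028 if th<31 else .012,ori=R,contact_N=4)
    F=ctrl.current_contact_force()-f0; fn=-F[:2]@y
    log.append(f"{th:.1f}:{fn:.1f}/{F[2]:.1f}{'H' if h else ''}")
    if fn>6 or abs(F[2])>6 or ctrl.current_t()>60:
        ctrl.sleep(.1); F2=ctrl.current_contact_force()-f0; print("stop",fn,-F2[:2]@y,F2); break
print(*log,ctrl.current_t())
E
```

```text
stop 6.862065097138679 6.503294129198086 [-6.5101  1.7063  1.085 ]
1.2:1.8/-0.3 2.4:0.5/0.0H 3.6:0.4/-0.3 4.8:1.1/-0.3H 6.0:1.4/-1.3 7.2:0.5/0.0H 8.4:0.7/0.1 9.6:0.7/-0.7H 10.8:1.6/-0.9 12.0:0.8/-1.1H 13.2:-0.1/-1.6 14.4:0.7/-0.4H 15.6:1.7/-0.6 16.8:0.4/-0.3H 18.0:1.2/-1.1 19.2:-0.3/-0.3H 20.4:0.1/0.1 21.6:0.1/-0.3H 22.8:0.8/-0.1 24.0:-0.3/-0.3H 25.2:0.7/0.3 26.4:0.6/-0.5H 27.6:0.6/0.0 28.8:0.0/0.4H 30.0:0.2/-0.8 31.2:1.2/0.0H 31.5:0.6/-0.8H 31.8:2.3/-2.1 32.1:2.5/-1.1 32.4:3.1/-2.4 32.7:1.9/-1.6 33.0:1.6/-0.9 33.3:2.7/-0.6 33.6:2.7/-0.9 33.9:2.4/-2.0 34.2:3.2/-1.6 34.5:2.3/-0.6 34.8:2.8/-1.2 35.1:4.1/-1.3 35.4:3.0/-1.4 35.7:2.0/-1.1 36.0:2.4/-1.1 36.3:3.2/-0.8 36.6:2.3/-0.9 36.9:3.6/-0.8 37.2:2.0/-1.1 37.5:3.4/-1.7 37.8:3.7/-1.5 38.1:2.6/0.2 38.4:2.6/-0.2 38.7:2.3/-1.4 39.0:2.4/-0.9 39.3:2.7/-0.8 39.6:2.5/-0.9 39.9:3.0/-1.1 40.2:2.6/-0.5 40.5:2.4/-0.9 40.8:2.5/-0.9 41.1:3.0/-1.1 41.4:3.4/-1.6 41.7:4.0/-0.3 42.0:3.9/0.2 42.3:6.9/0.7 55.3083
```

```bash
python3 - <<'E'
from h import *
f0=np.load("f0.npy"); th=42.3; off=-.0235
X,R,y=pose(th+.15,.2,off,.001); ctrl.move_l(X,vel=.01,ori=R); ctrl.sleep(.1)
F=ctrl.current_contact_force()-f0; print("firm",-F[:2]@y,F[2])
X,R,y=pose(th,.2,off-.025,.001); ctrl.move_l(X,vel=.05)
X[2]=.10; ctrl.move_l(X,vel=.1)
a=np.radians(102.7-th); x=-np.array([np.cos(a),np.sin(a)])
ctrl.goto([*(C+x*.03),.12],R)
p,P=cam("wrist"); im=ctrl.read_camera("wrist"); print(ctrl.current_t(),ctrl.current_contact_force())
u,v=proj(p,P,[[*C,.048]])[0].astype(int); print(u,v)
a=cv2.resize(im[max(v-90,0):v+40,u-65:u+65],(400,400),interpolation=0)
t=ctrl.read_camera("top")[140:320,180:380]; t=cv2.resize(t,(400,360)); t=cv2.copyMakeBorder(t,0,40,0,0,0)
cv2.imwrite("pics/w8.png",np.hstack([a,t]))
E
```

```text
firm 8.98545912435271 1.5904387912509161
58.4417 [-0.3413 -0.3396  0.2884]
278 174
```

View pics/w8.png

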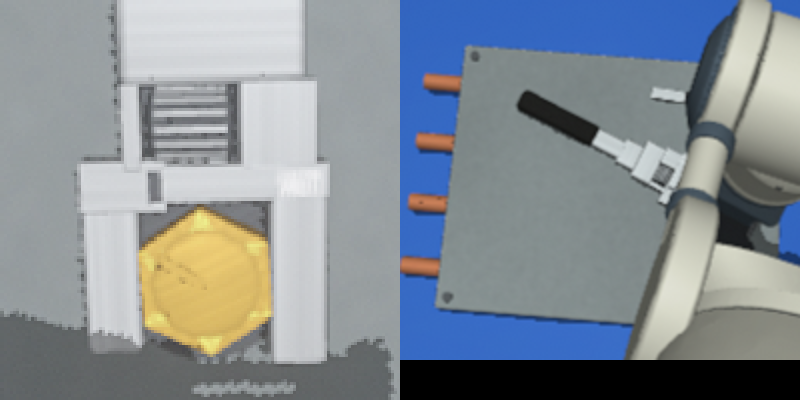

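```bash
python3 - <<'E'
from h import *
ctrl.sign_off(); print(ctrl.current_t())
E
```

```text
the job is handed in; nothing more can be done
the job is handed in; nothing more can be done
```

I closed the wrench jaws onto the cap by rolling the worm, tightened the cap clockwise to its stop, and handed the job in. The last clock reading was 58.4 s, just before hand-in.

- **Jaws snug:** I dragged a shut fingertip over the worm with about 10–13 N of press, in six strokes. On the last stroke the drag levelled off at 8–9 N over 16 mm, so the finger was sliding and the worm had stopped. A close picture showed both jaws on the flats.
- **Cap tightened:** I pushed the handle round about 42°. The push stayed at roughly 2–4 N near the end, then rose to 6.9 N. One tiny further step read 9.0 N, so the stop is firm, and I stayed under the 12 N that forces the jaws open.
- **Final check:** The last wrist picture shows the jaws still snug on the cap and the wrench flat. The module looked undisturbed in the top view. I did not look again at the driver or the caddy, but the arm did not work near them.

**Disagreements:**
- The fingertips met the worm with the reported TCP about 36 mm lower than expected. I found contact by touch and used that height for the handle push.
- The top and wrist cameras differed by about 4 mm on the cap's position. I used the wrist camera's value, and contact agreed with it.
- During the fast part of the push, the contact guard tripped on every other step and the steps still read only 0–2 N when they ended. The slow final stretch read steadily.

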